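# Fit the nut in a twin-screw vice jaw

## Task

The wooden jaw of a twin-screw vice lies on the bench; the nut in its right-hand end is already fitted. Fit the other one the same way: push the loose hexagonal nut along the jaw, without lifting it off the wood, until it drops flat and fully home in the empty hexagonal pocket, then swing the steel keeper bar fully across it, against its stop pin. Leave the square, the tape and the sanding block where they lie.

Things in the scene. Friction and masses are not known exactly. Their poses are not given: they have to be found in the camera images.
- jaw: Wooden vice jaw, a board 500 x 144 x 40 mm fixed on 22 mm pads: upper face level, 62 mm above the bench. Origin: under its middle, on the bench. y runs along it to its left end, x across it (away from the robot), z up. Empty pocket at y = +120 mm; the finished pocket, with nut and closed keeper, at y = -120 mm (fixed, nothing to do). Nothing stands proud between the two pockets but the loose nut.
- pocket (a point): Centre of the mouth of the empty hexagonal pocket, on the jaw's upper face; axes as the jaw's. 81 mm across flats, 93.5 mm across corners, 22 mm deep, flat floor with a 42 mm hole, mouth chamfered 6 mm. Two of its flats face along y (walls at y = -40.5 and +40.5 mm); two corners lie on the x axis.
- nut_center (a point): Centre (half-way up) of the loose steel hexagonal nut: 75 mm across flats, 86.6 mm across corners, 20 mm high, 38 mm bore, about 0.55 kg. Lies flat on the jaw between the pockets, 110 to 155 mm from the empty one, turned up to 0.3 rad from the pocket. z up; two of its flats face along its own y axis, two corners lie on its x axis. Fully home, its top is 2 mm below the jaw's face.
- keeper (a joint): Angle (rad) of the keeper bar, which turns level about keeper_pivot: 0 fully closed (bar along the jaw's +x, over the pocket's edge, against a stop pin), 1.57 open along the jaw's +y; limit 1.6. Starts at 0.9 to 1.35, stays where left, takes about 1.2 N at the knob. Passes 1 mm above the jaw's face, so a nut standing proud there blocks it.
- keeper_pivot (a point): The keeper's pivot, on the jaw's upper face, 53 mm from the pocket's centre along -x and 31 mm along +y. The bar is 20 mm wide, 5 mm thick and reaches 110 mm from here.
- keeper_knob (a point): Middle of the upright steel finger knob at the free end of the keeper bar, 100 mm from the pivot: a round post of 16 mm diameter and 27 mm high, standing on the bar; this point lies 20 mm above the face of the jaw.
- tape_center (a point): Centre of a roll of masking tape, 100 mm diameter, 25 mm high, loose on the bench behind the jaw; leave it.
- square_center (a point): Middle of a try square, 181 x 121 x 17 mm, loose on the bench to the right of the jaw; leave it.
- sanding_center (a point): Centre of a cork sanding block, 112 x 64 x 34 mm, loose on the bench to the left of the jaw; leave it.

How it is judged:
On the way, in this order (a step that is already met when the one before it is completed fails the run):
1. the nut has dropped flat into the empty pocket, home on its floor (horizontal distance between nut_center and pocket below 0.006 m and z of nut_center in the frame of pocket below -0.009 m and angle between nut_center's own z axis and vertical below 0.06 rad), for 0.2 s.
2. the keeper bar is swung fully across the nut (value of joint keeper below 0.06 rad), for 0.2 s.
At the end, for the whole second after the job is handed in: The nut lies flat (within 0.06 rad) on the floor of the pocket (its centre at least 9 mm below the face of the jaw, within 6 mm of the pocket's axis), and the keeper bar is closed across it against its pin (within 0.06 rad) and at rest (all of step 1 and value of joint keeper below 0.06 rad and velocity of joint keeper below 0.05 rad/s); the robot touches nothing.
It fails at once if the nut was lifted off the jaw (its centre more than 30 mm above the face of the jaw) (z of nut_center in the frame of pocket above 0.03 m).
It fails at once if the tape, the square or the sanding block was moved by more than 30 mm (distance of any of tape_center, square_center, sanding_center from where it was at the start of the episode above 0.03 m).
It also fails if it takes over 64 s, if anything falls off the work surface, if the arm or the gripper's body presses on something with over 40 N, if the wrist force passes 120 N, or if a joint passes its speed limit or range.

## Robot

A 6-joint arm with a two-finger parallel gripper is mounted at the origin on a cart in front of the work surface, level with it; the furniture and walls round the work are solid. World frame = base frame: x ahead of the robot, y to its left, z up, the work surface at z = 0. Lengths are in m, angles in rad, forces in N, time in s.
With the tool pointing down it reaches from about 0.35 to 0.925 m from the base axis. Payload 6.4 kg.
Tool frame: the origin (TCP) lies between the finger pads; the fingertips stand 22 mm ahead of it and the grasp point (between the pads) lies 3 mm ahead of it (arm.tip_extent is the distance from the TCP to the fingertips, in m); y points along the fingers, z is the direction in which the jaws open and shut, and the axes are right-handed (so a half turn about y gives the same grasp; the last joint's range is limited). The gripper opens to 85 mm and grips with 20 to 120 N. Pads are 22 mm wide; open, the fingers measure 114 mm over their backs; the gripper's body (76 mm by 85 mm) begins 54 mm behind the grasp point. The pads swing forward as they close: fully open they stand 13 mm farther back than shut.
Start: joints at [-0.174, 0.245, 1.558, -0, 1.339, -0.174], TCP at [0.65, 0, 0.253] pointing down, gripper open.
Joint ranges: [-3.13, 3.13], [-1.02, 2.26], [0.13, 2.54], [-0.95, 4.09], [0.21, 2.88], [-2.74, 2.74]. Speed limits (rad/s): [2.57, 2.57, 3.14, 3.14, 3.14, 3.14].

## Interface

Orientations are given as a unit quaternion [x, y, z, w].
In Python, from bench import arm, cams, order gives the robot as it stands. The module is installed in compiled form; this text tells all that it offers.
- The arm moves only by the tool arm_command, never from a script. Its argument "targets" is a list of rows, each an object with "fingers": the closure, from -1 (fully open) to 1 (shut); "translation": the shift along the tool's x, y, z in units of 25 mm (1.0 is 25 mm), a list of three; "roll": the turn about the tool's y in units of 6 degrees (1.0 is 6 degrees). A call has 1 to 8 rows; each row is the pose to reach, as a shift and turn from the pose commanded when the call began, along the tool's axes at that moment; what a row does not reach only later rows make up. A row lasts 1/8 s, in which the tool goes at most 62.5 mm and 10.7 degrees, less where a joint would pass 70% of its speed; a pose out of reach is approached as far as the arm can. A call with a gripper value outside its range is refused whole. The fingers move at their own pace and stop on an object; the grip force is fixed at half the most. Time passes only in rows, so rows that repeat a pose let the fingers close. It gives the time, the measured TCP pose, the force and the opening at its end, in the units of the state.
- arm.observe(): the state, without advancing time (a new reading comes with each control period).
- cams.camera(name): name is "scene" or "side" or "wrist"; returns the picture (400x640x3 uint8, blue, green, red); there is no depth.
- cams.camera_info(name): a dict with "K" (3x3 intrinsics, pixels), "dist_coeffs" ([k1, k2, p1, p2, k3] as OpenCV has them; the pictures are not rectified), "R" (3x3) and "t" (3): a world point X has camera coordinates R X + t. Camera axes: x right, y down, z forward; pixel columns grow to the right and rows downward; lengths in m; the calibration is good to about 2 mm. A picture is of the moment at which its call begins: read the wrist's pose just before it. camera_info takes no time and is no camera call; for the wrist camera it gives the pose at the moment of the call.
- order.sign_off(): hands the job in, once; it reports no verdict.
The state is a dict: "clock": time; "q": joint angles; "joint_vel": joint speeds; "effort": joint torques, N m; "position": TCP position; "tool_rot": TCP orientation; "ft_force": force on the tool from outside, world axes, zero at the start; "torque": the same for the moment, N m; "opening": finger opening in m.
Only numpy, scipy, OpenCV 4.12 (cv2) and the standard library are available. Lean on these libraries where they do the work, as an engineer would, in place of code of your own. Each camera call takes 0.05 s, during which the arm holds its last target. There are 200 camera calls.

## Working session

There is one attempt and no reset: what is moved stays moved. The work goes in short steps, Python scripts to look and compute and a tool call to move; the robot and the scene stay as the last step left them, time stands still between calls to the robot, and variables do not carry over. Pictures are saved under pics/ and viewed, about 8 in all and at most 12, crops included, and the job is handed in when it is done.

Besides the shell and the picture viewer there is one more tool, called after "Call:" by a JSON object that holds its "method" and its "body", one argument or row to a line. arm_command: Moves the arm, as the interface text tells. Its arguments: {"type":"object","properties":{"targets":{"type":"array"}},"required":["targets"]}

```bash
mkdir -p pics
cat > h.py <<'E'
import numpy as np, cv2
from bench import arm, cams, order
def info(n):
    c=cams.camera_info(n); return [np.array(c[k],float) for k in("K","dist_coeffs","R","t")]
def ray(cam,px,z):
    K,d,R,t=cam; p=cv2.undistortPoints(np.array(px,float).reshape(-1,1,2),K,d).reshape(-1,2)
    D=np.c_[p,np.ones(len(p))]@R; C=-R.T@t
    return C+D*((z-C[2])/D[:,2])[:,None]
def proj(cam,X):
    K,d,R,t=cam; return cv2.projectPoints(np.array(X,float).reshape(-1,3),cv2.Rodrigues(R)[0],t,K,d)[0].reshape(-1,2)
E
python3 - <<'E'
from h import *
s=arm.observe(); print({k:np.round(v,3) for k,v in s.items()})
for n in("scene","side","wrist"):
    c=info(n); im=cams.camera(n); cv2.imwrite(f"pics/{n}0.png",im); print(n,(-c[2].T@c[3]).round(3),c[2][2].round(2))
E
```

```text
{'clock': np.float64(0.0), 'q': array([-0.174,  0.246,  1.559, -0.   ,  1.339, -0.174]), 'joint_vel': array([ 0.001, -0.001,  0.   , -0.001,  0.001,  0.001]), 'effort': array([ 1.0000e-03, -4.2951e+01, -3.2612e+01, -0.0000e+00,  5.0000e-03,
       -0.0000e+00]), 'position': array([0.649, 0.   , 0.252]), 'tool_rot': array([-0.5  ,  0.501, -0.499,  0.5  ]), 'ft_force': array([-0.524,  0.312, -0.07 ]), 'torque': array([-0.018,  0.044,  0.005]), 'opening': np.float64(0.085)}
scene [-0.299 -0.592  0.585] [ 0.79  0.44 -0.44]
side [ 0.508 -1.457  0.808] [ 0.04  0.88 -0.48]
wrist [0.649 0.075 0.373] [-0.   -0.29 -0.96]
```

View pics/scene0.png

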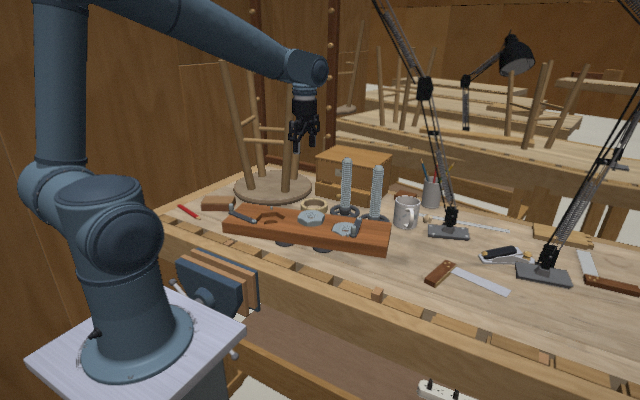

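View pics/wrist0.png

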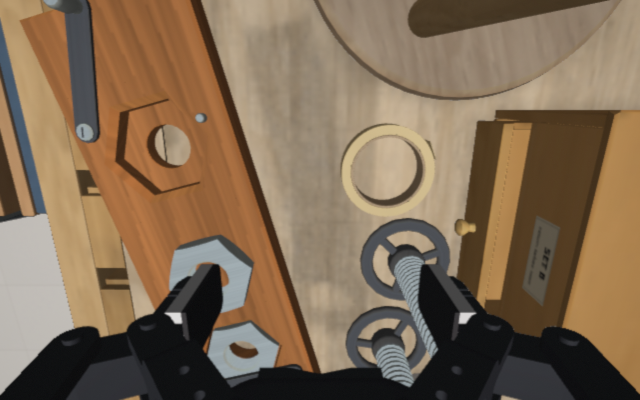

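The wrist view shows the jaw turned slightly in plan, with the empty pocket near (160,145), pivot (85,131), stop pin (201,118), loose nut (212,275), and the fixed nut at (243,345). I'll enlarge it to pick points.

Run:
```python
from h import *
im=cv2.imread("pics/wrist0.png")[0:400,20:340]
cv2.imwrite("pics/w0c.png",cv2.resize(im[:310],None,fx=1.9,fy=1.9,interpolation=cv2.INTER_CUBIC))
c=info("wrist")
px=[(85,131),(201,118),(172,146),(20,25),(200,0),(315,370),(387,170),(60,3)]
print(ray(c,px,.062).round(4))
```

```text
[[ 0.4353  0.0507  0.062 ]
 [ 0.5418  0.0621  0.062 ]
 [ 0.5126  0.0372  0.062 ]
 [ 0.3986  0.1371  0.062 ]
 [ 0.5505  0.1554  0.062 ]
 [ 0.6429 -0.2154  0.062 ]
 [ 0.7113  0.015   0.062 ]
 [ 0.4356  0.1533  0.062 ]]
```

View pics/w0c.png

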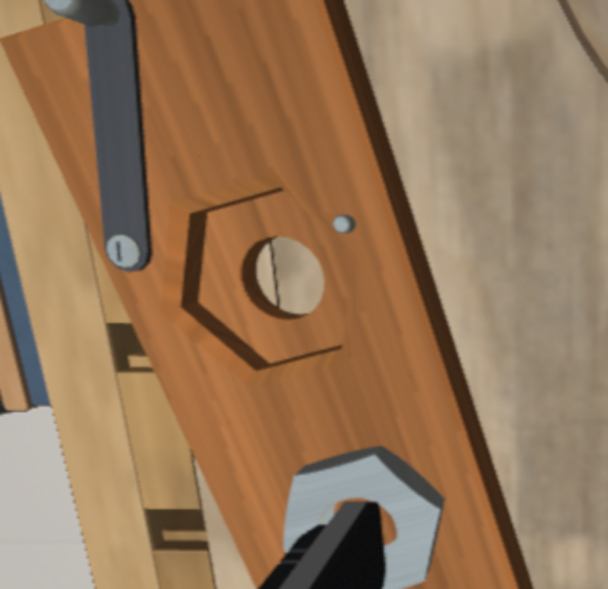

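Run:
```python
from h import *
c=info("wrist")
f=lambda p,z: ray(c,np.array(p,float)/1.9+[20,0],z)[:,:2]
far=f([(328,0),(422,293),(517,589)],.062); near=f([(0,40),(125,315),(250,589)],.062)
v=far[0]-far[2]; w=near[0]-near[2]
for a in(v,w): print("angle y-axis",np.arctan2(-a[0],a[1]))
th=(np.arctan2(-v[0],v[1])+np.arctan2(-w[0],w[1]))/2
ex=np.array([np.cos(th),np.sin(th)]); ey=np.array([-ex[1],ex[0]])
print("width",far@ex, near@ex)
mid=((far@ex).mean()+(near@ex).mean())/2
end=f([(2,40),(75,19)],.062)@ey
piv=f([(123,251)],.068)[0]; hole=f([(284,277)],.040)[0]
print("end",end,"piv",piv,piv@ex-mid,piv@ey,"hole",hole,hole@ex-mid,hole@ey)
print("th",th,"mid",mid)
m=f([(190,213),(284,188),(342,347),(260,369),(182,305)],.056); print("mouth",m@ex-mid,m@ey)
top=f([(295,474),(377,455),(442,505),(426,582),(285,540)],.082); print("nut",top, top@ex-mid, top@ey)
print("bore",f([(362,520)],.082), "knob",f([(78,2)],.09), "tape", ray(c,[(388,170)],.025))
```

```text
angle y-axis 0.24892622763508906
angle y-axis 0.24416124218208135
width [0.56598249 0.56629272 0.56670039] [0.42147841 0.42110577 0.42079834]
end [0.03814757 0.03778192] piv [0.4389511  0.05016209] -0.055806133222385756 -0.05848234941406565 hole [0.50044768 0.03470058] 5.745152049824176e-05 -0.08848480147972936
th 0.24654373490858522 mid 0.49372635366935935
mouth [-0.02499989  0.02293667  0.02301861 -0.02190465 -0.04712033] [-0.04883793 -0.04912202 -0.12866719 -0.12934383 -0.08892818]
nut [[ 0.51200991 -0.05723149]
 [ 0.55365461 -0.04700195]
 [ 0.58405428 -0.07415984]
 [ 0.57306024 -0.11885735]
 [ 0.5022394  -0.09415615]] [-0.01116629  0.0317157   0.05456815  0.03299796 -0.02965296] [-0.18045881 -0.18070213 -0.21445797 -0.25512076 -0.2138824 ]
bore [[ 0.54289722 -0.08264778]] knob [[0.45591644 0.14752849]] tape [[0.71972301 0.00783391 0.025     ]]
```

```bash
cat >> h.py <<'E'
from scipy.spatial.transform import Rotation as Ro
th=.2465; ex=np.array([np.cos(th),np.sin(th),0]); ey=np.array([-ex[1],ex[0],0])
P=ex*.4937-ey*.0893+[0,0,.062]          # pocket
J=lambda x,y,z=0: P+ex*x+ey*y+[0,0,z]    # pocket frame -> world
def jf(X): d=np.asarray(X)-P; return np.array([d@ex,d@ey,d[2]])
def plan(goal):
    s=arm.observe(); R=Ro.from_quat(s["tool_rot"]); A=R.as_matrix()
    print("pos",s["position"].round(4),"jaw",jf(s["position"]).round(4),"F",s["ft_force"].round(1),"open",round(float(s["opening"]),4),"t",round(float(s["clock"]),2))
    ang=np.arctan2(A[1,2],A[0,2]); want=th+np.pi/2
    d=(want-ang+np.pi)%(2*np.pi)-np.pi
    print("units",((A.T@(np.asarray(goal)-s["position"]))/.025).round(2),"roll",round(-np.degrees(d)/6,2))
E
python3 - <<'E'
from h import *
print(arm.tip_extent, Ro.from_quat(arm.observe()["tool_rot"]).as_matrix().round(2).tolist(),P)
c=info("wrist"); print("screw bases",[jf(x).round(3) for x in ray(c,[(400,258),(385,340)],0)], "knob",jf(ray(c,[(61,1)],.095)[0]))
plan(J(.0117,-.127,.13))
im=cams.camera("side"); K=info("side"); u=proj(K,[J(0,-.05)])[0].astype(int); print(u)
a=im[max(0,u[1]-75):u[1]+75,max(0,u[0]-100):u[0]+100]; cv2.imwrite("pics/side1.png",cv2.resize(a,None,fx=4,fy=4,interpolation=cv2.INTER_CUBIC))
E
```

```text
0.022 [[0.0, -0.0, 1.0], [-1.0, 0.0, 0.0], [-0.0, -1.0, -0.0]] [0.50056684 0.03386768 0.062     ]
screw bases [array([ 0.204, -0.195, -0.062]), array([ 0.164, -0.308, -0.062])] knob [-0.01259086  0.11908784  0.033     ]
pos [6.496e-01 1.000e-04 2.524e-01] jaw [ 0.1363 -0.0691  0.1904] F [ 0.6  0.9 -0.9] open 0.0856 t 0.15
units [ 3.46  2.42 -4.26] roll -17.35
[302 193]
```

View pics/side1.png

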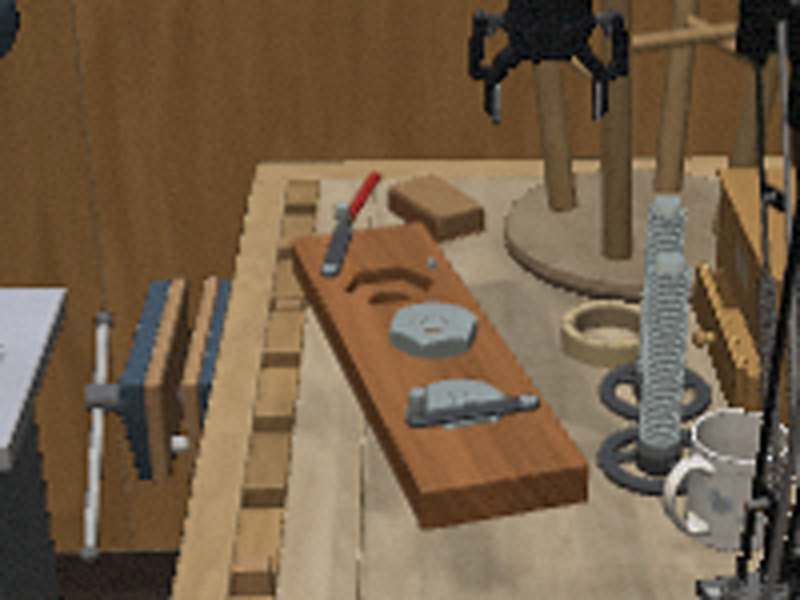

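The side view shows the fixed keeper on the far (−y) side of its own nut. That leaves space between the nuts for a grip across the y flats. Moving above the nut now, turned to the jaw.

Call:
{"method": "arm_command", "body": {
  "targets": [
    {"fingers": -1,"translation": [0.5,0.3,-0.6],"roll": -1.7},
    {"fingers": -1,"translation": [1,0.6,-1.2],"roll": -3.4},
    {"fingers": -1,"translation": [1.5,0.9,-1.8],"roll": -5.1},
    {"fingers": -1,"translation": [2,1.2,-2.4],"roll": -6.8},
    {"fingers": -1,"translation": [2.5,1.5,-3],"roll": -8.5},
    {"fingers": -1,"translation": [3,1.5,-3.6],"roll": -10.2},
    {"fingers": -1,"translation": [3.46,1.5,-4.26],"roll": -11.9},
    {"fingers": -1,"translation": [3.46,1.5,-4.26],"roll": -13.6}
  ]
}}

```text
clock: 1.2
position: [0.5426, -0.087, 0.2155]
tool_rot: [-0.705, 0.05, -0.05, 0.705]
ft_force: [0.1, -0.2, 0.4]
opening: 0.0856
```

Call:
{"method": "arm_command", "body": {
  "targets": [
    {"fingers": -1,"translation": [0,0.4,0],"roll": -1.7},
    {"fingers": -1,"translation": [0,0.6,0],"roll": -3.4},
    {"fingers": -1,"translation": [0,0.6,0],"roll": -3.75},
    {"fingers": -1,"translation": [0,0.6,0],"roll": -3.75}
  ]
}}

```text
clock: 1.7
position: [0.5436, -0.0865, 0.201]
tool_rot: [0.702, 0.086, -0.086, -0.702]
ft_force: [-1.1, -0.5, -0.8]
opening: 0.0852
```

Run:
```python
from h import *
plan(J(.0117,-.127,.031))
c=info("wrist"); im=cams.camera("wrist"); cv2.imwrite("pics/w1.png",im)
print(proj(c,[J(.0117,-.127,.02),J(0,0)]).round(0))
```

```text
pos [ 0.5436 -0.0865  0.201 ] jaw [ 0.0124 -0.1272  0.139 ] F [-1.1 -0.5 -0.8] open 0.0852 t 1.7
units [-0.03  4.32  0.01] roll -0.02
[[319. 207.]
 [479. 185.]]
```

View pics/w1.png

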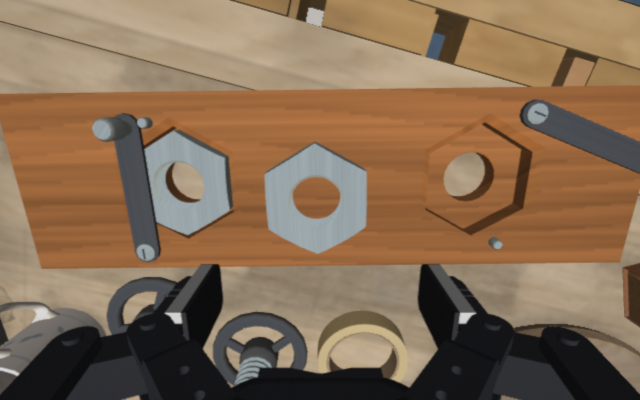

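Wrist view: the nut is at about (316,198) with flats at x≈265/366, practically square to the jaw. The pocket is at (478,178). I'll refine both by mask and rays.

Run:
```python
from h import *
c=info("wrist"); im=cv2.imread("pics/w1.png"); h=cv2.cvtColor(im,cv2.COLOR_BGR2HSV)
m=((h[...,1]<70)&(h[...,2]>110)).astype(np.uint8); m[:,:255]=0; m[:,390:]=0; m[:130]=0; m[262:]=0
k=max(cv2.findContours(m,cv2.RETR_EXTERNAL,2)[0],key=cv2.contourArea)
q=cv2.approxPolyDP(cv2.convexHull(k),6,True).reshape(-1,2); w=np.array([jf(x) for x in ray(c,q,.082)])*1000
print(q.tolist(),w.round(1),"c",w.mean(0))
hull=cv2.convexHull(k).reshape(-1,2); W=np.array([jf(x)[:2] for x in ray(c,hull,.082)])*1000
M=cv2.moments(W.astype(np.float32)); print("area",M["m00"],"(4871)","cent",M["m10"]/M["m00"],M["m01"]/M["m00"])
g=lambda p,z:[(jf(x)*1000).round(1)[:2] for x in ray(c,p,z)]
print("pocket hole",g([(468,177)],.04),"pin",g([(496,244)],.062),"piv",g([(537,113)],.068),"edges",g([(320,90),(320,266)],.062))
print("mouth", g([(428,150),(428,208),(470,234),(523,208),(531,152),(483,123)],.056))
```

```text
[[314, 143], [366, 172], [365, 226], [318, 253], [268, 228], [264, 181]] [[ -35.5 -130.5   20. ]
 [ -14.7  -93.1   20. ]
 [  26.9  -92.2   20. ]
 [  49.3 -128.    20. ]
 [  28.4 -166.    20. ]
 [  -8.2 -167.2   20. ]] c [   7.6942129  -129.49930459   20.        ]
area 4846.620841981057 (4871) cent 7.352380550371107 -129.5692377686672
pocket hole [array([-1.8,  0. ])] pin [array([50.7, 20.9])] piv [array([-55.3,  31.7])] edges [array([ -71.6, -126.2]), array([  70.8, -126.5])]
mouth [array([-27. , -41.4]), array([ 20.9, -37. ]), array([44.1,  0.8]), array([21. , 41.8]), array([-25.2,  40. ]), array([-47.6,  -1. ])]
```

Run:
```python
from h import *
plan(J(.0074,-.1296,.026))
print(Ro.from_quat(arm.observe()["tool_rot"]).as_matrix().round(2).tolist())
```

```text
pos [ 0.5437 -0.0865  0.2011] jaw [ 0.0124 -0.1272  0.1391] F [-0.2  0.1  0. ] open 0.0853 t 1.75
units [-0.2   4.52 -0.09] roll -0.02
[[0.97, 0.0, -0.24], [0.24, -0.0, 0.97], [0.0, -1.0, -0.0]]
```

Tool x is jaw x, tool z is jaw y and tool y is down. Descending, then gripping.

Call:
{"method": "arm_command", "body": {
  "targets": [
    {"fingers": -1,"translation": [-0.2,1.5,-0.09],"roll": 0},
    {"fingers": -1,"translation": [-0.2,2.8,-0.09],"roll": 0},
    {"fingers": -1,"translation": [-0.2,3.6,-0.09],"roll": 0},
    {"fingers": -1,"translation": [-0.2,4.1,-0.09],"roll": 0},
    {"fingers": -1,"translation": [-0.2,4.5,-0.09],"roll": 0},
    {"fingers": -1,"translation": [-0.2,4.5,-0.09],"roll": 0}
  ]
}}

```text
clock: 2.5
position: [0.5391, -0.0898, 0.088]
tool_rot: [-0.702, -0.087, 0.087, 0.702]
ft_force: [-0.4, 0.1, 0.0]
opening: 0.0853
```

Call:
{"method": "arm_command", "body": {
  "targets": [
    {"fingers": 0,"translation": [0,0,0],"roll": 0},
    {"fingers": 0,"translation": [0,0,0],"roll": 0},
    {"fingers": 0,"translation": [0,0,0],"roll": 0},
    {"fingers": 0,"translation": [0,0,0],"roll": 0}
  ]
}}

```text
clock: 3.0
position: [0.5401, -0.0904, 0.09]
tool_rot: [0.702, 0.087, -0.086, -0.701]
ft_force: [-2.7, -0.3, 5.2]
opening: 0.0722
```

Run:
```python
from h import *
plan(J(-.001,.0003,.026))
c=info("wrist"); im=cams.camera("wrist"); cv2.imwrite("pics/w2.png",im)
```

```text
pos [ 0.5401 -0.0904  0.09  ] jaw [ 0.008  -0.1302  0.028 ] F [-2.7 -0.3  5.2] open 0.0722 t 3.0
units [-0.36  0.07  5.22] roll -0.0
```

View pics/w2.png

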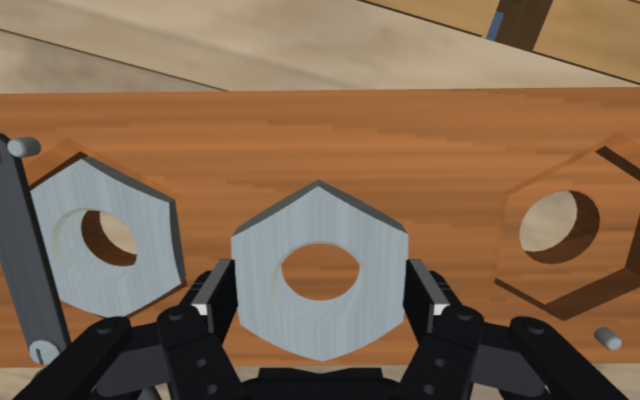

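The nut is gripped square across its y flats, with the fingertips lightly on the wood. I'll ease up 2 mm and slide it along.

Call:
{"method": "arm_command", "body": {
  "targets": [
    {"fingers": 0,"translation": [0,-0.08,0],"roll": 0},
    {"fingers": 0,"translation": [-0.05,-0.08,0.3],"roll": 0},
    {"fingers": 0,"translation": [-0.1,-0.08,0.7],"roll": 0},
    {"fingers": 0,"translation": [-0.2,-0.08,1.1],"roll": 0},
    {"fingers": 0,"translation": [-0.3,-0.08,1.5],"roll": 0},
    {"fingers": 0,"translation": [-0.36,-0.08,1.9],"roll": 0},
    {"fingers": 0,"translation": [-0.36,-0.08,2.3],"roll": 0},
    {"fingers": 0,"translation": [-0.36,-0.08,2.7],"roll": 0}
  ]
}}

```text
clock: 4.05
position: [0.5137, -0.0259, 0.0902]
tool_rot: [-0.702, -0.087, 0.087, 0.702]
ft_force: [1.5, -1.3, -5.2]
opening: 0.0719
```

Call:
{"method": "arm_command", "body": {
  "targets": [
    {"fingers": 0,"translation": [0,0,0.4],"roll": 0},
    {"fingers": 0,"translation": [0,0,0.8],"roll": 0},
    {"fingers": 0,"translation": [0,0,1.2],"roll": 0},
    {"fingers": 0,"translation": [0,0,1.6],"roll": 0},
    {"fingers": 0,"translation": [0,0,2.0],"roll": 0},
    {"fingers": 0,"translation": [0,0,2.3],"roll": 0},
    {"fingers": 0,"translation": [0,0,2.5],"roll": 0},
    {"fingers": 0,"translation": [0,0,2.5],"roll": 0}
  ]
}}

```text
clock: 5.05
position: [0.4986, 0.0343, 0.0901]
tool_rot: [-0.702, -0.087, 0.087, 0.702]
ft_force: [0.1, -0.2, -6.4]
opening: 0.0722
```

Run:
```python
from h import *
plan(J(-.001,.0003,.028))
c=info("wrist"); im=cams.camera("wrist"); cv2.imwrite("pics/w3.png",im)
```

```text
pos [0.4986 0.0343 0.0901] jaw [-0.0018  0.0009  0.0281] F [ 0.1 -0.2 -6.4] open 0.0722 t 5.05
units [ 0.03  0.   -0.02] roll 0.0
```

View pics/w3.png

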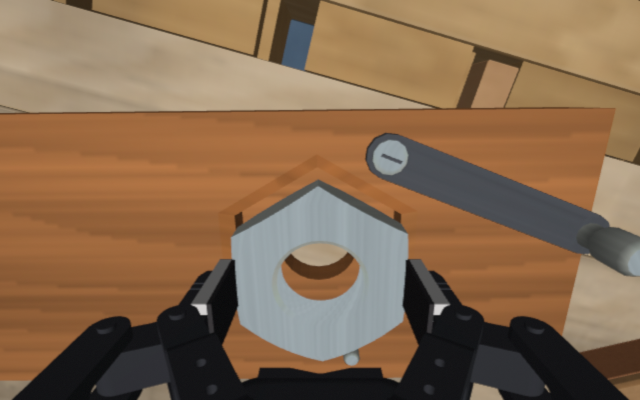

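The nut is held over the pocket; mouth corner at (318,155), nut top corner at (319,181). A quick check of the relative offset before release.

Run:
```python
from h import *
c=info("wrist"); g=lambda p,z:[(jf(x)*1000).round(1)[:2] for x in ray(c,p,z)]
print("mouth corner (expect -53.7 incl chamfer)",g([(318,155),(221,212),(417,212)],.062))
print("nut corners",g([(319,181),(322,361)],.0825),"flats",g([(232,236),(408,236)],.0825),"piv",g([(390,156)],.068),"edge",g([(318,109)],.062), "knob top",g([(625,262)],.095))
```

```text
mouth corner (expect -53.7 incl chamfer) [array([-54.8,   0.6]), array([-28.2, -44.6]), array([-28.3,  46.6])]
nut corners [array([-47.7,   1.1]), array([37.8,  2.4])] flats [array([-24.6, -34.6]), array([-24.6,  37.6])] piv [array([-55.2,  31.2])] edge [array([-74.3,   0.6])] knob top [array([-19.1, 117.3])]
```

The nut sits about 3.5 mm too far toward −x relative to the pocket. Correcting that, then releasing.

Call:
{"method": "arm_command", "body": {
  "targets": [
    {"fingers": 0,"translation": [0.14,0,-0.02],"roll": 0},
    {"fingers": 0,"translation": [0.14,0.04,-0.02],"roll": 0},
    {"fingers": -1,"translation": [0.14,0.04,-0.02],"roll": 0},
    {"fingers": -1,"translation": [0.14,0.04,-0.02],"roll": 0},
    {"fingers": -1,"translation": [0.14,0.04,-0.02],"roll": 0},
    {"fingers": -1,"translation": [0.14,0.04,-0.02],"roll": 0}
  ]
}}

```text
clock: 5.85
position: [0.5026, 0.0343, 0.0897]
tool_rot: [0.702, 0.087, -0.087, -0.702]
ft_force: [0.8, 0.8, -0.4]
opening: 0.0852
```

Run:
```python
from h import *
plan(J(-.001,.0003,.1))
c=info("wrist"); im=cams.camera("wrist"); cv2.imwrite("pics/w4.png",im)
```

```text
pos [0.5026 0.0343 0.0897] jaw [ 0.0021 -0.0001  0.0277] F [ 0.8  0.8 -0.4] open 0.0852 t 5.85
units [-0.12 -2.89  0.01] roll -0.0
```

View pics/w4.png

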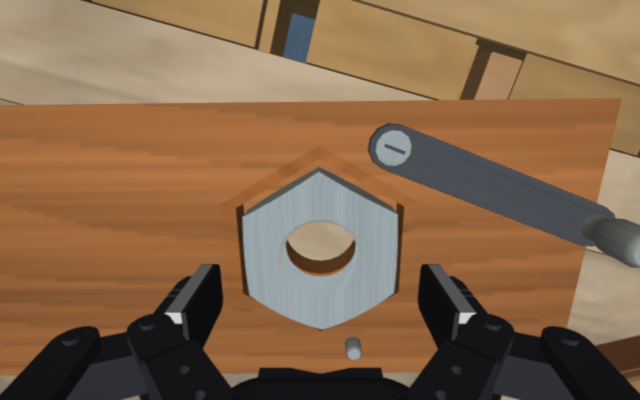

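The nut has dropped in: flats at x≈243/398, with a thin gap all round. Lifting toward the keeper knob and checking the nut's height by its apparent width.

Call:
{"method": "arm_command", "body": {
  "targets": [
    {"fingers": -1,"translation": [0,-1.2,0],"roll": 0},
    {"fingers": -1,"translation": [0,-2.4,0],"roll": 0},
    {"fingers": -1,"translation": [-0.3,-3.4,1.0],"roll": 0},
    {"fingers": -1,"translation": [-0.6,-3.8,2.4],"roll": 0},
    {"fingers": -1,"translation": [-0.7,-3.8,3.6],"roll": 0},
    {"fingers": -1,"translation": [-0.7,-3.8,4.4],"roll": 0},
    {"fingers": -1,"translation": [-0.7,-3.8,4.4],"roll": 0}
  ]
}}

```text
clock: 6.78
position: [0.4582, 0.1376, 0.1843]
tool_rot: [0.702, 0.088, -0.088, -0.702]
ft_force: [1.4, 0.1, -0.2]
opening: 0.0854
```

Run:
```python
from h import *
im=cv2.imread("pics/w4.png")
plan(J(-.015,.119,.03))
c=info("wrist"); im=cams.camera("wrist"); cv2.imwrite("pics/w5.png",im)
print(proj(c,[J(-.015,.119,.033),J(0,0)]).round())
h=cv2.cvtColor(im,cv2.COLOR_BGR2HSV); m=((h[...,1]<70)&(h[...,2]>110)).astype(np.uint8)
u=proj(c,[J(0,.0,0)])[0].astype(int); z=np.zeros_like(m); cv2.circle(z,tuple(int(v) for v in u),80,1,-1); m*=z
k=max(cv2.findContours(m,cv2.RETR_EXTERNAL,2)[0],key=cv2.contourArea)
for zz in(.06,.082):
    W=np.array([jf(x)[:2] for x in ray(c,cv2.convexHull(k).reshape(-1,2),zz)])*1000
    M=cv2.moments(W.astype(np.float32)); print(zz,"area",M["m00"],"(4871)","cent",M["m10"]/M["m00"],M["m01"]/M["m00"],"y",W[:,1].min(),W[:,1].max(),"x",W[:,0].min(),W[:,0].max())
```

```text
pos [0.4582 0.1376 0.1843] jaw [-0.0158  0.1109  0.1223] F [ 1.4  0.1 -0.2] open 0.0854 t 6.78
units [0.03 3.69 0.32] roll 0.02
[[331. 223.]
 [175. 226.]]
0.06 area 4869.49379674601 (4871) cent -0.1877199502028655 2.1402281067989413 y -36.06070203940777 39.924820386475695 x -43.235611374161664 41.42979377763593
0.082 area 4033.465371044331 (4871) cent -8.348510135719586 11.977106126680038 y -22.790212200559264 46.365507748174615 x -47.527129988990204 29.528299270378085
```

View pics/w5.png

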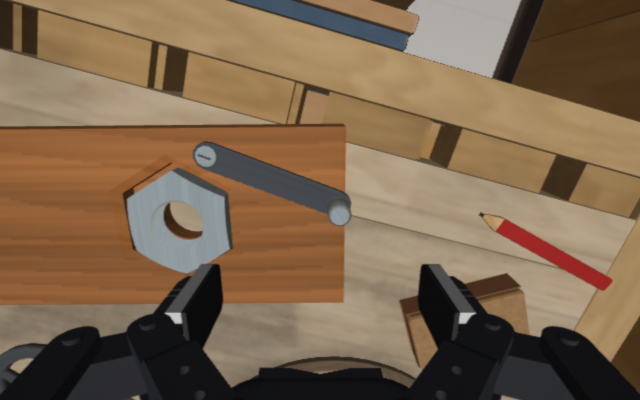

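Run:
```python
from h import *
c=info("wrist"); k=jf(ray(c,[(340,215)],.095)[0]); p=jf(ray(c,[(205,156)],.068)[0]); e=jf(ray(c,[(345,200)],.062)[0])
print(k,p,e); d=k-p; print(np.hypot(*d[:2]),np.arctan2(d[1],d[0]))
plan(J(k[0],k[1],.040))
phi0=np.arctan2(d[1],d[0])
for f in np.linspace(phi0,-.03,13): print(round(f,2),((.1*np.array([np.cos(f)-np.cos(phi0),np.sin(f)-np.sin(phi0)]))/.025).round(2))
```

```text
[-0.02013183  0.12426725  0.033     ] [-0.05479319  0.02998878  0.006     ] [-0.02090299  0.12989639  0.        ]
0.10044818929932994 1.2184861956738404
pos [0.4585 0.1369 0.1843] jaw [-0.0156  0.1102  0.1223] F [-0.8  0.1  0.7] open 0.0855 t 6.83
units [-0.18  3.29  0.56] roll 0.01
1.22 [0. 0.]
1.11 [ 0.38 -0.16]
1.01 [ 0.75 -0.37]
0.91 [ 1.09 -0.61]
0.8 [ 1.4  -0.88]
0.7 [ 1.68 -1.18]
0.59 [ 1.93 -1.51]
0.49 [ 2.15 -1.87]
0.39 [ 2.33 -2.25]
0.28 [ 2.46 -2.64]
0.18 [ 2.56 -3.05]
0.07 [ 2.61 -3.46]
-0.03 [ 2.62 -3.87]
```

The knob is 100.4 mm from the pivot, as it should be, with the keeper at about 1.22 rad. The nut's area matches z = 0.060, so it is home. Next I grip the knob.

Call:
{"method": "arm_command", "body": {
  "targets": [
    {"fingers": -1,"translation": [-0.18,1.2,0.56],"roll": 0},
    {"fingers": -1,"translation": [-0.18,2.2,0.56],"roll": 0},
    {"fingers": -1,"translation": [-0.18,2.9,0.56],"roll": 0},
    {"fingers": -1,"translation": [-0.18,3.3,0.56],"roll": 0},
    {"fingers": 0.4,"translation": [-0.18,3.3,0.56],"roll": 0},
    {"fingers": 0.8,"translation": [-0.18,3.3,0.56],"roll": 0},
    {"fingers": 0.8,"translation": [-0.18,3.3,0.56],"roll": 0},
    {"fingers": 0.8,"translation": [-0.18,3.3,0.56],"roll": 0}
  ]
}}

```text
clock: 7.82
position: [0.4512, 0.1492, 0.1025]
tool_rot: [0.702, 0.087, -0.086, -0.702]
ft_force: [-1.6, -1.1, 7.8]
opening: 0.0133
```

Call:
{"method": "arm_command", "body": {
  "targets": [
    {"fingers": 0.8,"translation": [0,0,0],"roll": 0},
    {"fingers": 0.8,"translation": [0,0,0],"roll": 0},
    {"fingers": 0.8,"translation": [0,0,0],"roll": 0}
  ]
}}

```text
clock: 8.2
position: [0.4513, 0.1492, 0.1025]
tool_rot: [0.702, 0.087, -0.087, -0.702]
ft_force: [-2.2, -0.6, 6.1]
opening: 0.0134
```

The opening reads 13.4 mm on the 16 mm post, the same offset as on the nut, so it is gripped. Now I swing it along the arc.

Call:
{"method": "arm_command", "body": {
  "targets": [
    {"fingers": 0.8,"translation": [0.38,0,-0.16],"roll": 0},
    {"fingers": 0.8,"translation": [0.75,0,-0.37],"roll": 0},
    {"fingers": 0.8,"translation": [1.09,0,-0.61],"roll": 0},
    {"fingers": 0.8,"translation": [1.4,0,-0.88],"roll": 0},
    {"fingers": 0.8,"translation": [1.68,0,-1.18],"roll": 0},
    {"fingers": 0.8,"translation": [1.93,0,-1.51],"roll": 0},
    {"fingers": 0.8,"translation": [2.15,0,-1.87],"roll": 0},
    {"fingers": 0.8,"translation": [2.33,0,-2.25],"roll": 0}
  ]
}}

```text
clock: 9.2
position: [0.5252, 0.1112, 0.103]
tool_rot: [-0.7, -0.091, 0.082, 0.703]
ft_force: [15.3, 10.2, -11.2]
opening: 0.013
```

Call:
{"method": "arm_command", "body": {
  "targets": [
    {"fingers": 0.8,"translation": [0.13,0,-0.39],"roll": 0},
    {"fingers": 0.8,"translation": [0.23,0,-0.8],"roll": 0},
    {"fingers": 0.8,"translation": [0.28,0,-1.2],"roll": 0},
    {"fingers": 0.8,"translation": [0.29,0,-1.5],"roll": 0},
    {"fingers": 0.8,"translation": [0.29,0,-1.62],"roll": 0},
    {"fingers": 0.8,"translation": [0.29,0,-1.66],"roll": 0}
  ]
}}

```text
clock: 9.95
position: [0.5404, 0.0755, 0.1026]
tool_rot: [-0.698, -0.088, 0.082, 0.706]
ft_force: [8.4, 25.0, -0.4]
opening: 0.0133
```

Run:
```python
from h import *
plan(J(.046,.03,.04))
im=cams.camera("wrist"); cv2.imwrite("pics/w6.png",im)
```

```text
pos [0.5404 0.0755 0.1026] jaw [0.0487 0.0306 0.0406] F [ 8.4 25.  -0.4] open 0.0133 t 9.95
units [-0.11  0.02 -0.03] roll -0.06
```

View pics/w6.png

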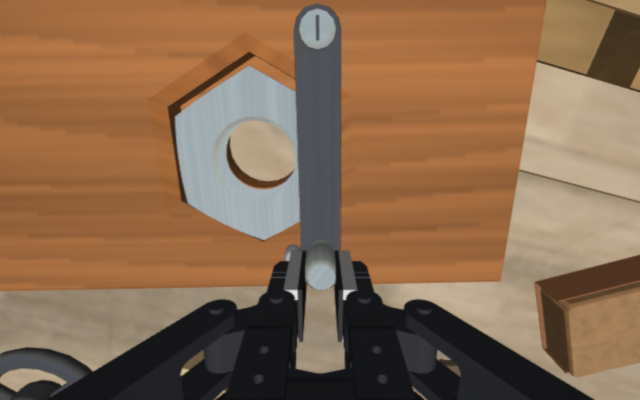

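The bar lies along jaw x against the pin at (292,252), with 25 N on the stop. I'll open, lift clear and check.

Call:
{"method": "arm_command", "body": {
  "targets": [
    {"fingers": 0.3,"translation": [0,0,0.02],"roll": 0},
    {"fingers": 0,"translation": [0,0,0.02],"roll": 0},
    {"fingers": 0,"translation": [0,0,0.02],"roll": 0},
    {"fingers": 0,"translation": [0,-1,0.02],"roll": 0},
    {"fingers": 0,"translation": [0,-2.4,0.02],"roll": 0},
    {"fingers": 0,"translation": [0,-4,0.02],"roll": 0},
    {"fingers": 0,"translation": [-0.5,-5,0.02],"roll": 0},
    {"fingers": 0,"translation": [-0.5,-5,0.02],"roll": 0}
  ]
}}

```text
clock: 11.0
position: [0.5268, 0.0674, 0.2289]
tool_rot: [0.702, 0.088, -0.085, -0.701]
ft_force: [-0.2, -0.4, -0.3]
opening: 0.0425
```

Run:
```python
from h import *
plan(J(.046,.03,.04))
c=info("wrist"); im=cams.camera("wrist"); cv2.imwrite("pics/w7.png",im)
print(proj(c,[J(-.055,.031,.006),J(.046,.031,.033)]))
```

```text
pos [0.5268 0.0674 0.2289] jaw [0.0336 0.0261 0.1669] F [-0.2 -0.4 -0.3] open 0.0425 t 11.0
units [0.47 5.08 0.16] roll -0.01
[[325.19831403  83.92986644]
 [325.16923926 216.4811015 ]]
```

View pics/w7.png

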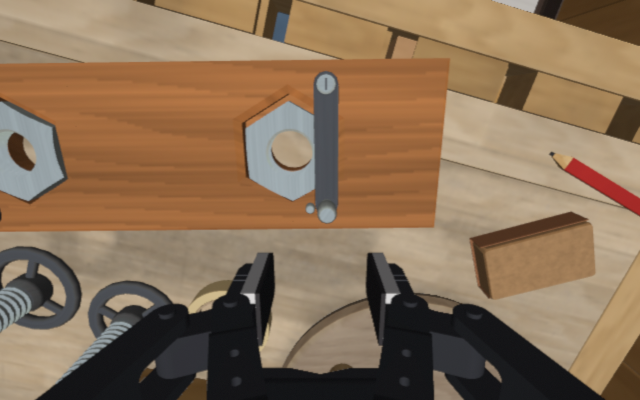

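Run:
```python
from h import *
c=info("wrist"); p=jf(ray(c,[(326,83)],.068)[0]); k=jf(ray(c,[(327,213)],.095)[0]); d=k-p
e=[jf(x) for x in ray(c,[(20,63),(440,58)],.062)]; e2=e[1]-e[0]
a=np.arctan2(d[1],d[0]); print("r",np.hypot(*d[:2]),"keeper",a,"jaw edge off y",np.arctan2(-e2[0],e2[1]),"F",arm.observe()["ft_force"])
if abs(a)<.045: order.sign_off(); print("signed off")
```

```text
r 0.09813032149841679 keeper 0.00797482655007826 jaw edge off y 0.010156200076734883 F [ 0.20880086  0.28040622 -0.39949604]
the job is handed in; nothing more can be done
signed off
```

The nut is in the empty pocket and the keeper is closed across it. I handed the job in at about 11 s on the robot's clock; sign-off gives no verdict.

**What I did:** I gripped the loose nut across its y flats and slid it about 130 mm along the jaw. Over the pocket I corrected it by 3.5 mm in x and released it. Then I gripped the keeper knob, swung it along its arc to the stop pin, opened and lifted clear.

**Last checks:**
- **Nut home:** before the swing, the area of its top face came to 4869 mm² at its fully-home height (4871 mm² nominal), and it lay about 2 mm from the pocket's centre. The last picture shows it flat in place, with the bar over its edge.
- **Keeper closed:** the bar is at about 0.01 rad, within about 0.01 rad of uncertainty in the jaw's angle. It met the stop with about 25 N and sits by the pin.
- **Robot clear:** the fingers are about 0.1 m above the work, and the wrist force is about zero.
- **Other objects:** the sanding block and the tape look undisturbed in the last view, but I did not measure them. The square was never approached and was not checked again.

**What disagreed:**
- My estimates of the pocket's position differed by 1–2 mm between views.
- The gripper's opening reading is about 3 mm less than the true size of what it holds.
- The nut was carried slightly at times, by my estimate no more than about 2 mm.

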